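# Dispense one paint cake and push it into the empty palette well

### The job

Press the dispenser's black plunger knob fully down once and let it spring back up, so that a single paint cake comes out onto the deck in front of the magazine. Then push that cake sideways along the deck with the fingertips until it drops flat into the one empty palette well. Do not lift or carry any cake, eject no second one, and leave the bottle, cup, tubes and brush around the work where they are.

Things in the scene. Friction and masses are not known exactly. Their poses are not given: they have to be found in the camera images.
- dispenser: Fixed plywood stand with paint-cake dispenser, 234 mm wide (y), 192 mm deep (x), deck 18 mm above the table. Origin on the table below the magazine's axis; +x from the outlet to the plunger (away from the robot), +y left. The magazine is a cage of rails, 55 mm across, top 70 mm above the table. Behind it a bell crank makes the plunger's stroke drive a blade that pushes the lowest cake out to -x.
- plunger (a joint): Plunger travel in m, straight down: 0 = up (at rest), 0.030 = fully pressed, a hard stop. Return spring: 2.6 N at the start, 6.5 N at the end of the stroke, plus light damping. Let go, it is up again within about half a second, the blade with it, and the next cake drops to the magazine's bottom. Only the full stroke clears the cake from the magazine.
- plunger_top (a point): Centre of the top face of the plunger's black round knob (37 mm across, 12 mm thick), 141 mm above the table at rest, at x = +77 mm, y = 0 in the dispenser's frame; it moves down with the knob.
- outlet (a point): Point on the deck where the centre of an ejected cake comes to lie (or up to 5 mm nearer the front lip), 45.5 mm in front (-x) of the magazine's axis. A lane runs through it along the dispenser's y: from x = -70 mm (front lip) to x = -22 mm (back fence), both 6 mm high, for y = -56 to +56 mm; the palettes carry it on, flush, at both ends.
- stack (a point): Point on the deck on the magazine's axis: the centre of the underside of the lowest cake in the stack.
- cake_0: Lowest of the three brick-red paint cakes in the magazine, the one that is ejected: a flat round disc 40 mm across, 14 mm thick, 25 to 50 g, sliding easily (friction about 0.4). Origin at the centre of its underside, z up.
- cake_1: Middle cake of the stack, same size; it must stay in the magazine.
- cake_2: Top cake of the stack, same size; it must stay in the magazine.
- palette_open: Fixed white palette strip 108 x 56 x 12 mm with two round wells in a row along x, docked at one end of the lane (left or right), its top flush with the deck. Its front (-x) well is empty, the rear one holds a fixed cake that stands 6 mm proud. Origin at the centre of its underside, axes as the dispenser's.
- empty_well (a point): Centre of the floor of the empty well: 46 mm across, 8 mm deep, so a cake seated in it stands 6 mm proud of the deck. It lies 86 mm to one side (+y or -y in the dispenser's frame) of the lane's middle, 47 mm in front of the magazine's axis.
- palette_full: The same palette strip docked at the lane's other end, with fixed cakes in both wells, 6 mm proud; in front of the outlet 66 mm of deck lie free between the middle of the lane and the nearest edge of its front cake.
- dipper: Dark metal cup, 45 mm across, 26 mm high, on the table behind the left palette: a bystander.
- rear_tube: Small paint tube, 32 x 87 x 17 mm, on the table behind the right palette: a bystander.
- glaze_bottle: Small dark red bottle with a black cap, 37 mm across, 86 mm high, on the table left of the stand: a bystander.
- front_tube: Small paint tube, 34 x 103 x 17 mm, at the table's front left of the stand: a bystander.
- brush: Paint brush, about 165 mm long, at the table's front, far left: a bystander.
Things that resemble listed ones, but are neither listed nor needed, are in the scene too. Leave any white or yellow look-alike of the cake_2 alone.

How it is judged:
By the outcome, as a careful person would: the job done as asked, in the order asked, and still so for the second after the job is handed in, with the robot touching nothing.
It also fails if it takes over 42 s, if anything falls off the work surface, if the arm or the gripper's body presses on something with over 40 N, if the wrist force passes 120 N, or if a joint passes its speed limit or range.

### The arm

A 6-joint arm with a two-finger parallel gripper is mounted at the origin on a cart in front of the work surface, level with it; the furniture and walls round the work are solid. World frame = base frame: x ahead of the robot, y to its left, z up, the work surface at z = 0. Lengths are in m, angles in rad, forces in N, time in s.
With the tool pointing down it reaches from about 0.4 to 0.825 m from the base axis. Payload 7 kg.
Tool frame: the origin (TCP) lies at the centre of the arm's flange, where the gripper is bolted on; the fingertips stand 178 mm ahead of it and the grasp point (between the pads) lies 159 mm ahead of it (arm.tip_reach is the distance from the TCP to the fingertips, in m); z points along the fingers, y is the direction in which the jaws open and shut (so a half turn about z gives the same grasp; the last joint's range is limited). The gripper opens to 88 mm and grips with 3 to 60 N. Pads are 19 mm wide; open, the fingers measure 130 mm over their backs; the gripper's body (78 mm by 193 mm) begins 47 mm behind the grasp point.
Start: joints at [1.434, 0.359, 0.012, 0, -1.224, -0.288], TCP at [0.278, 0.615, 0.405] pointing down, gripper open.
Joint ranges: [-3.07, 3.07], [-1.43, 2.12], [-1.02, 1.25], [-3.03, 1.67], [-3.05, -0], [-3.03, 3.03]. Speed limits (rad/s): [2.39, 2.39, 3.01, 3.14, 3.14, 3.14].

### API

Orientations are given as [roll, pitch, yaw] about the fixed x, y, z axes, in that order (R = Rz(yaw) Ry(pitch) Rx(roll)).
In Python, from station import arm gives the robot as it stands.
- The arm moves only by the shell command python3 -m inch 'ROWS' [OPENING] [FORCE]. ROWS is JSON, a list that holds one entry, the list of rows, each a list of 6 numbers: the shift along the world's x, y, z in units of 200 mm (1.0 is 200 mm), then the turn, a rotation vector about the world's x, y, z in units of 180 degrees (1.0 is 180 degrees). A call has 1 to 8 rows; each row is the pose to reach, as a shift and turn from the pose commanded when the call began, turning the shorter way round; what a row does not reach only later rows make up. A row lasts 1/8 s, in which the tool goes at most 62.5 mm and 10.7 degrees, less where a joint would pass 70% of its speed; a pose out of reach is approached as far as the arm can. A call with a number of a shift or a turn outside -1 to 1 is refused whole. A call with a gripper value outside its range is refused whole. OPENING is the finger opening in mm, from 0 to 87.6, set as the call begins (- or left out, the last holds). The fingers move at their own pace and stop on an object; FORCE is the grip in N (left out, the last holds). Time passes only in rows, so rows that repeat a pose let the fingers close. It gives the time, the measured TCP pose, the force and the opening at its end, in the units of the state.
- arm.get_state(): the state, without advancing time (a new reading comes with each control period).
- arm.grab_frame(name): name is "side" or "top"; returns the picture (400x640x3 uint8, blue, green, red); there is no depth.
- arm.camera_params(name): a dict with "vertical_fov" (degrees; the focal length in pixels is half the picture's height over the tangent of half this angle, whatever the lens; pixels are square), "cx", "cy" (the principal point, pixels), "pose" (4x4, takes a point from camera to world coordinates). Camera axes: x right, y down, z forward; pixel columns grow to the right and rows downward; lengths in m; the calibration is good to about 2 mm. A picture is of the moment at which its call begins. camera_params takes no time and is no camera call.
- arm.job_done(): hands the job in, once; it reports no verdict.
Trained networks look in the newest picture that a camera, given by its name, has taken for a name from the list of things; names that differ only in an ending like _2 or _b are one class to them, and where a whole thing is asked for, a point or a joint stands for the part that bears it (a point fixed in the world has none). Each returns a list of dicts, best first, with "score" (0 to 1); they miss things now and then, are a little off and sometimes report something else, mostly with a low value. They report only what shows in the picture. A call takes as long as a camera call. They do not tell look-alikes from the thing itself.
- arm.search_frame(target, camera): "box" ([left, top, right, bottom] in pixels, round what is visible of it).
- arm.regions_of(target, camera): "region" (400x640 bool, what is visible of it) and "box" ([left, top, right, bottom] in pixels, round what is visible of it).
The state is a dict: "t": time; "q": joint angles; "qd": joint speeds; "joint_efforts": joint torques, N m; "eef_pos": TCP position; "ee_rot": TCP orientation; "force": force on the tool from outside, world axes, zero at the start; "moment": the same for the moment, N m; "width": finger opening in m.
Only numpy, scipy, OpenCV 4.12 (cv2) and the standard library are available. Lean on these libraries where they do the work, as an engineer would, in place of code of your own. Each camera call takes 0.05 s, during which the arm holds its last target.

## Working session

There is one attempt and no reset: what is moved stays moved. The work goes in short steps, Python scripts to look and compute and a shell command to move; the robot and the scene stay as the last step left them, time stands still between calls to the robot, and variables do not carry over. Pictures are saved under pics/ and viewed, and the job is handed in when it is done.

```bash
ls; mkdir -p pics
python3 - <<'E'
from station import arm
import cv2,numpy as np
s=arm.get_state();print({k:np.round(v,4).tolist() for k,v in s.items()},arm.tip_reach)
for c in("top","side"):
    cv2.imwrite(f"pics/{c}0.png",arm.grab_frame(c));p=arm.camera_params(c);print(c,p["vertical_fov"],p["cx"],p["cy"],np.round(p["pose"],4).tolist(), [k for k in p])
    for t in("plunger_top","plunger","cake_0","palette_open","palette_full","dispenser","glaze_bottle","dipper","rear_tube","front_tube","brush"):
        print(t,[(round(d["score"],2),np.round(d["box"]).tolist()) for d in arm.search_frame(t,c)][:4])
E
```

```text
pics
{'t': 0.0, 'q': [1.4341, 0.3594, 0.011, -0.0004, -1.2241, -0.2881], 'qd': [0.0007, 0.0009, 0.0013, -0.0015, -0.0012, -0.0009], 'joint_efforts': [-0.0005, -58.2717, 29.3053, 6.9974, 0.0069, -0.0002], 'eef_pos': [0.2781, 0.6148, 0.4037], 'ee_rot': [3.1399, -0.0001, -0.4249], 'force': [0.0281, 0.6167, 0.0318], 'moment': [0.0262, 0.0516, 0.0173], 'width': 0.0878} 0.1781
top 50.28322433217354 318.76151519084607 200.5792370535147 [[-0.0283, -0.9885, 0.1483, 0.4146], [-0.9994, 0.0308, 0.0143, -0.0289], [-0.0187, -0.1479, -0.9888, 1.2662], [0.0, 0.0, 0.0, 1.0]] ['vertical_fov', 'cx', 'cy', 'pose']
plunger_top [(0.54, [387.0, 172.0, 401.0, 181.0])]
plunger [(0.67, [387.0, 172.0, 403.0, 184.0])]
cake_0 [(0.62, [395.0, 142.0, 405.0, 155.0]), (0.56, [390.0, 203.0, 404.0, 214.0]), (0.48, [414.0, 134.0, 429.0, 150.0])]
palette_open [(0.84, [358.0, 206.0, 385.0, 246.0])]
palette_full [(0.61, [414.0, 190.0, 437.0, 228.0]), (0.58, [386.0, 175.0, 398.0, 180.0])]
dispenser [(0.86, [355.0, 169.0, 443.0, 245.0])]
glaze_bottle [(0.5, [297.0, 245.0, 315.0, 261.0])]
dipper [(0.72, [362.0, 182.0, 376.0,
[... 522 characters left out ...]
, [239.0, 165.0, 258.0, 173.0]), (0.49, [335.0, 237.0, 350.0, 256.0])]
cake_0 [(0.64, [257.0, 237.0, 273.0, 248.0]), (0.63, [304.0, 275.0, 319.0, 281.0]), (0.6, [378.0, 282.0, 398.0, 302.0]), (0.47, [397.0, 305.0, 413.0, 321.0])]
palette_open [(0.67, [265.0, 257.0, 312.0, 285.0])]
palette_full [(0.67, [292.0, 303.0, 342.0, 338.0])]
dispenser [(0.64, [269.0, 234.0, 360.0, 341.0])]
glaze_bottle [(0.71, [248.0, 199.0, 265.0, 233.0])]
dipper [(0.61, [321.0, 257.0, 337.0, 272.0])]
rear_tube [(0.77, [343.0, 291.0, 371.0, 319.0]), (0.65, [322.0, 256.0, 334.0, 270.0])]
front_tube [(0.62, [260.0, 192.0, 267.0, 216.0])]
brush [(0.55, [239.0, 163.0, 275.0, 177.0]), (0.41, [335.0, 240.0, 350.0, 253.0])]
```

Run:
```python
import cv2
a=cv2.imread("pics/top0.png")[120:290,180:460];cv2.imwrite("pics/top0z.png",cv2.resize(a,None,fx=2.85,fy=2.85,interpolation=cv2.INTER_CUBIC))
a=cv2.imread("pics/side0.png")[150:350,220:440];cv2.imwrite("pics/side0z.png",cv2.resize(a,None,fx=3,fy=3,interpolation=cv2.INTER_CUBIC))
```

```text
(no output)
```

View pics/top0.png

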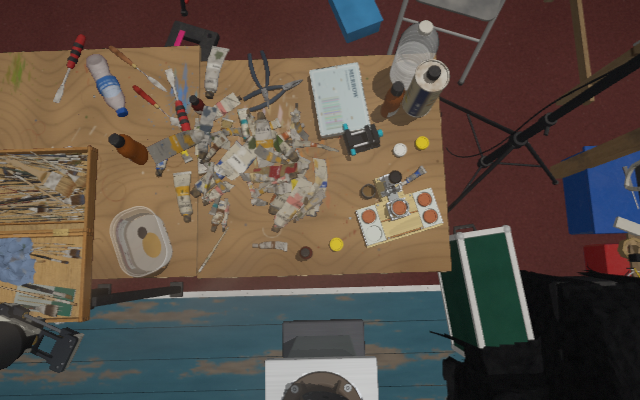

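View pics/top0z.png

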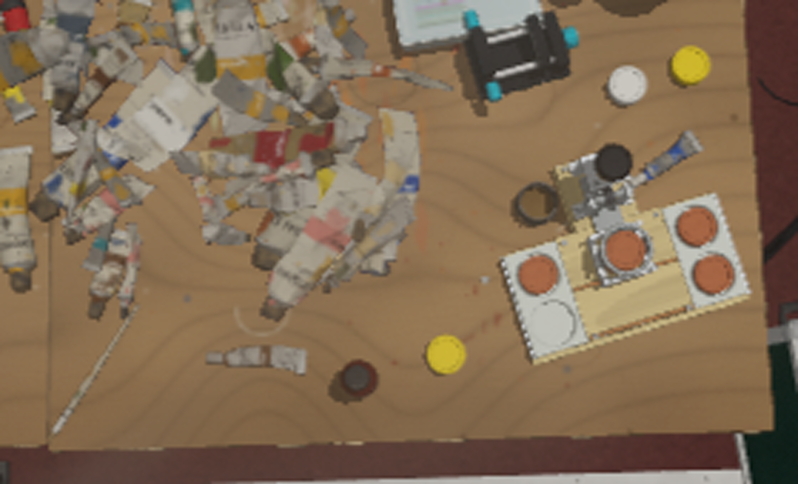

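View pics/side0z.png

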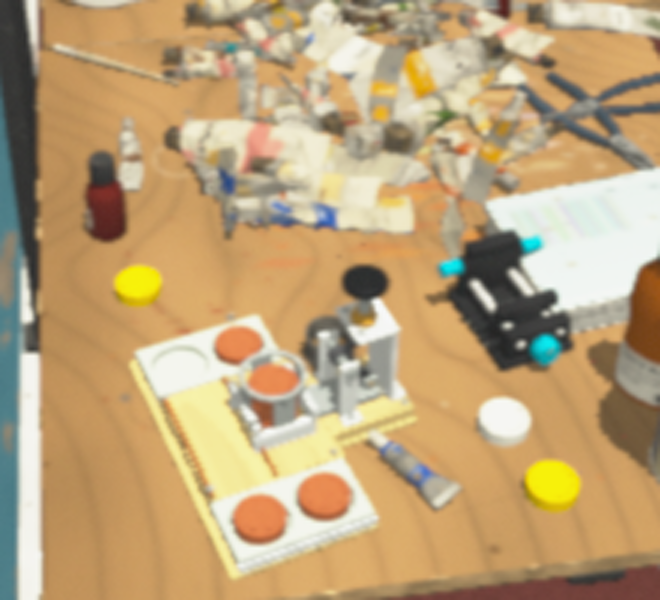

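View pics/side0.png

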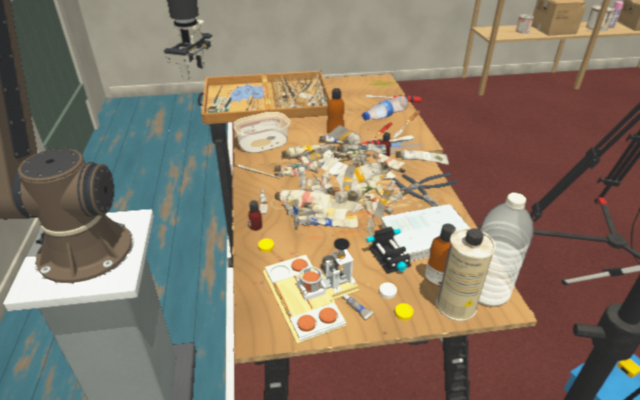

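The views show the dispenser at the right. In the top picture the knob is at about (395,177) and the empty well at about (374,234), on the left (+y). The full palette is on the right. Next I fit the pose from both views.

```bash
cat > h.py <<'E'
import numpy as np,cv2,json
from scipy.optimize import least_squares
from station import arm
C={c:arm.camera_params(c) for c in("top","side")}
def proj(c,P):
    p=C[c];T=np.linalg.inv(np.array(p["pose"]));P=np.atleast_2d(P)
    q=P@T[:3,:3].T+T[:3,3];f=200/np.tan(np.radians(p["vertical_fov"]/2))
    return np.c_[f*q[:,0]/q[:,2]+p["cx"],f*q[:,1]/q[:,2]+p["cy"]]
def D2W(v,P):
    P=np.atleast_2d(np.array(P,float));c,s=np.cos(v[2]),np.sin(v[2])
    return P@np.array([[c,s,0],[-s,c,0],[0,0,1]])+[v[0],v[1],0]
def ray(c,uv,z):
    p=C[c];f=200/np.tan(np.radians(p["vertical_fov"]/2));T=np.array(p["pose"])
    d=T[:3,:3]@np.array([(uv[0]-p["cx"])/f,(uv[1]-p["cy"])/f,1]);return T[:3,3]+d*(z-T[2,3])/d[2]
E
python3 - <<'E'
from h import *
S={}
for c,b in(("top",(350,160,450,250)),("side",(260,230,365,345))):
    im=cv2.imread(f"pics/{c}0.png");h=cv2.cvtColor(im,cv2.COLOR_BGR2HSV)
    m=((h[...,0]<11)&(h[...,1]>120)&(h[...,2]>120)).astype(np.uint8)
    k=np.zeros_like(m);k[b[1]:b[3],b[0]:b[2]]=1
    n,_,st,ce=cv2.connectedComponentsWithStats(m*k)
    for i in range(1,n):
        if st[i,4]>25: print(c,"red",st[i],ce[i].round(1))
    m=(h[...,2]<60).astype(np.uint8);n,_,st,ce=cv2.connectedComponentsWithStats(m*k)
    for i in range(1,n):
        if st[i,4]>25: print(c,"dark",st[i],ce[i].round(1))
E
```

```text
top red [418 193  13  13 130] [424.2 198.9]
top red [393 201  13  14 136] [399.  207.3]
top red [362 210  13  13 126] [368.3 216. ]
top red [424 210  13  13 132] [429.9 215.7]
top dark [389 171  12  13  51] [394.4 176.9]
side red [304 284   7   8  30] [307.4 287.1]
side red [320 316  16   7  38] [327.1 319.9]
side red [298 323  16   8  39] [305.2 327.8]
side dark [335 239  13  10 101] [341.3 243.7]
```

Run:
```python
from h import *
# name: local (d = well spacing), pixels
def pts(d):return dict(knob=(.077,0,.141),ff=(-.047,-.086,.024),rf=(-.047+d,-.086,.024),ro=(-.047+d,.086,.024),ew=(-.047,.086,.018),st=(0,0,.060))
O=[("top","knob",394.8,176.9),("top","ff",429.9,215.7),("top","rf",424.2,198.9),("top","ro",368.3,216),("top","ew",374,233.7),("top","st",399,207.3),
("side","knob",341.5,243.0),("side","ff",306.7,322.3),("side","rf",328,315),("side","ro",299.6,264.6),("side","ew",280,271),("side","st",311.3,276.5)]
def res(v,full=False):
    P=pts(v[3]);r=[]
    for c,n,u,w in O:
        r+=list(proj(c,D2W(v,P[n]))[0]+v[4:6]*(c=="top")*0+0-[u,w])
    return np.array(r)
f=least_squares(res,[.55,-.25,.3,.05],loss="soft_l1",f_scale=.7)
print(f.x,np.degrees(f.x[2]));R=res(f.x).reshape(-1,2)
for o,r in zip(O,R):print(o[:2],r.round(2))
for c in("top","side"):
    idx=[i for i,o in enumerate(O) if o[0]==c]
    O2=O;g=least_squares(lambda v:res(v).reshape(-1,2)[idx].ravel(),f.x);print(c,g.x)
v=f.x
for n,p in dict(knob=(.077,0,.141),outlet=(-.0455,0,.018),well=(-.047,.086,.01),stack=(0,0,.018)).items():print(n,D2W(v,p).round(4))
for c,n,u,w in O:
    P=pts(v[3])[n];print(c,n,(ray(c,(u,w),P[2])-D2W(v,P)[0]).round(4))
json.dump(list(v),open("v.json","w"))
```

```text
Traceback (most recent call last):
ValueError: operands could not be broadcast together with shapes (2,) (0,)
```

```bash
cat > fit.py <<'E'
from h import *
def pts(d):return dict(knob=(.077,0,.141),ff=(-.047,-.086,.024),rf=(-.047+d,-.086,.024),ro=(-.047+d,.086,.024),ew=(-.047,.086,.018),st=(0,0,.060))
O=[("top","knob",394.8,176.9),("top","ff",429.9,215.7),("top","rf",424.2,198.9),("top","ro",368.3,216),("top","ew",374,233.7),("top","st",399,207.3),
("side","knob",341.5,243.0),("side","ff",306.7,322.3),("side","rf",328,315),("side","ro",299.6,264.6),("side","ew",280,271),("side","st",311.3,276.5)]
def res(v,full=False):
    P=pts(v[3]);r=[]
    for c,n,u,w in O: r+=list(proj(c,D2W(v,P[n]))[0]-[u,w])
    return np.array(r)
f=least_squares(res,[.55,-.25,.3,.05],loss="soft_l1",f_scale=.7)
print(f.x,np.degrees(f.x[2]));R=res(f.x).reshape(-1,2)
for o,r in zip(O,R):print(o[:2],r.round(2))
for c in("top","side"):
    idx=[i for i,o in enumerate(O) if o[0]==c]
    g=least_squares(lambda v:res(v).reshape(-1,2)[idx].ravel(),f.x);print(c,g.x)
v=f.x
for n,p in dict(knob=(.077,0,.141),outlet=(-.0455,0,.018),well=(-.047,.086,.01),stack=(0,0,.018)).items():print(n,D2W(v,p).round(4))
for c,n,u,w in O:
    P=pts(v[3])[n];print(c,n,(ray(c,(u,w),P[2])-D2W(v,P)[0]).round(4))
json.dump(list(v),open("v.json","w"))
E
python3 fit.py
```

```text
[ 0.56908468 -0.24117474  0.26765955  0.05207095] 15.335762420979293
('top', 'knob') [ 0.83 -0.77]
('top', 'ff') [ 0.9  -0.09]
('top', 'rf') [ 0.74 -0.15]
('top', 'ro') [ 0.79 -0.14]
('top', 'ew') [ 0.39 -0.67]
('top', 'st') [0.69 0.01]
('side', 'knob') [ 0.15 -1.71]
('side', 'ff') [-0.25 -1.75]
('side', 'rf') [ 0.01 -2.06]
('side', 'ro') [-0.51 -1.86]
('side', 'ew') [-0.45 -0.46]
('side', 'st') [-0.67 -0.09]
top [ 0.56804927 -0.23912215  0.2732681   0.0527811 ]
side [ 0.56944668 -0.24527957  0.25986021  0.05125761]
knob [[ 0.6433 -0.2208  0.141 ]]
outlet [[ 0.5252 -0.2532  0.018 ]]
well [[ 0.501  -0.1707  0.01  ]]
stack [[ 0.5691 -0.2412  0.018 ]]
top knob [-0.002   0.0023  0.    ]
top ff [-0.0002  0.0026  0.    ]
top rf [-0.0004  0.0022  0.    ]
top ro [-0.0003  0.0023  0.    ]
top ew [-0.0019  0.0012  0.    ]
top st [0.0001 0.002  0.    ]
side knob [-0.0014 -0.0056  0.    ]
side ff [-0.0001 -0.0048  0.    ]
side rf [-0.001  -0.0057  0.    ]
side ro [ 0.0005 -0.0066  0.    ]
side ew [ 0.001  -0.0017  0.    ]
side st [ 0.0015 -0.0005 -0.    ]
```

```bash
cat > ov.py <<'E'
from h import *
import sys
def ov(src,out,c,v,box,f,extra=[]):
    im=cv2.imread(src)[box[1]:box[3],box[0]:box[2]];im=cv2.resize(im,None,fx=f,fy=f,interpolation=cv2.INTER_CUBIC)
    a=np.linspace(0,2*np.pi,60)
    L=[((.077,0,.141),.0185),((-.047,-.086,.024),.02),((-.047+v[3],-.086,.024),.02),((-.047+v[3],.086,.024),.02),((-.047,.086,.018),.023),((0,0,.070),.0275)]
    for p,r in L+extra:
        P=np.array(p)+np.c_[r*np.cos(a),r*np.sin(a),0*a]
        q=(proj(c,D2W(v,P))-box[:2]+.5)*f-.5
        cv2.polylines(im,[np.round(q*16).astype(int)],True,(255,0,0),1,cv2.LINE_AA,4)
    P=np.array([(-.07,-.056,.024),(-.07,.056,.024)]);q=(proj(c,D2W(v,P))-box[:2]+.5)*f
    cv2.polylines(im,[np.round(q).astype(int)],False,(255,0,255),1)
    cv2.imwrite(out,im)
E
python3 - <<'E'
from ov import *
v=json.load(open("v.json"))
ov("pics/side0.png","pics/sov.png","side",v,(255,225,375,350),5)
ov("pics/top0.png","pics/tov.png","top",v,(345,160,455,255),6)
E
```

```text
(no output)
```

View pics/sov.png

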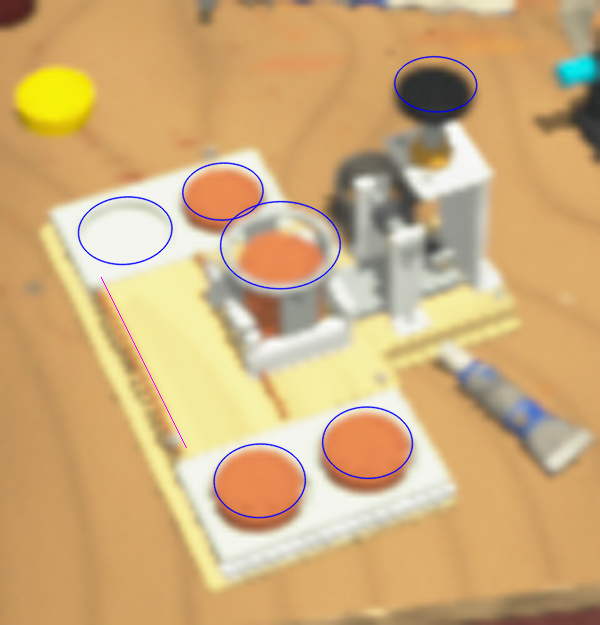

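View pics/tov.png

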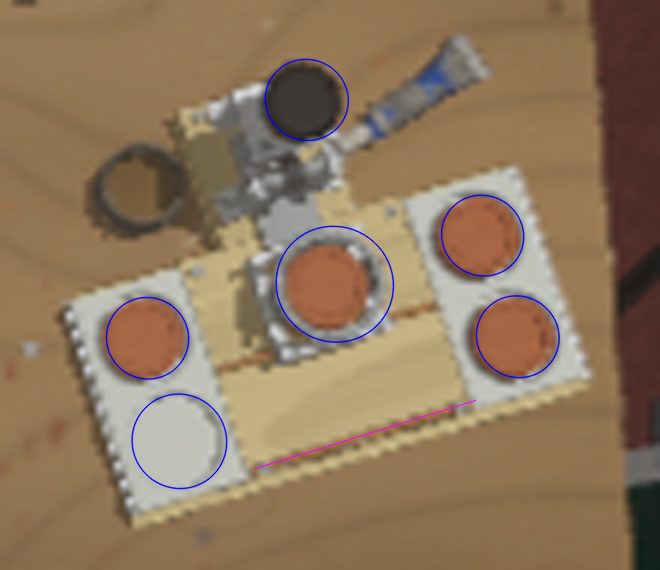

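The overlay matches both views to about 2 mm, and the open well is on +y. The plan:
- **Press:** use shut fingers on the knob.
- **Push:** set yaw to about 0.27, with the jaw axis along the lane and the jaws open around the cake, and push with the right finger.

First I transit to the knob.

```bash
python3 -m inch '[[[0.09,-0.21,0,0,0,0.011],[0.18,-0.42,0,0,0,0.022],[0.27,-0.63,0,0,0,0.033],[0.366,-0.84,0,0,0,0.0442]]]' 0 30
python3 -m inch '[[[0.09,-0.21,0,0,0,0.011],[0.18,-0.42,0,0,0,0.022],[0.27,-0.63,0,0,0,0.033],[0.366,-0.84,0,0,0,0.0442]]]'
python3 -m inch '[[[0.09,-0.21,0,0,0,0.011],[0.18,-0.42,0,0,0,0.022],[0.27,-0.63,0,0,0,0.033],[0.366,-0.84,0,0,0,0.0442]]]'
python3 -m inch '[[[0.09,-0.21,0,0,0,0.011],[0.18,-0.42,0,0,0,0.022],[0.27,-0.63,0,0,0,0.033],[0.366,-0.84,0,0,0,0.0442]]]'
```

```text
t: 1.7
eef_pos: [0.3518, 0.4456, 0.4049]
ee_rot: [-3.141, -0.0, -0.284]
force: [0.7, 0.9, 0.2]
width: 0.0532
t: 2.2
eef_pos: [0.4249, 0.2775, 0.405]
ee_rot: [-3.141, -0.0, -0.146]
force: [0.2, -0.2, -0.0]
width: 0.0128
t: 2.7
eef_pos: [0.4981, 0.1095, 0.405]
ee_rot: [-3.141, -0.001, -0.007]
force: [0.5, 0.2, 0.5]
width: 0.0005
t: 3.2
eef_pos: [0.5714, -0.0585, 0.4049]
ee_rot: [3.142, -0.001, 0.132]
force: [0.5, 0.2, 1.5]
width: 0.0002
```

```bash
python3 -m inch '[[[0.09,-0.2,0,0,0,0.011],[0.18,-0.4,-0.05,0,0,0.022],[0.27,-0.6,-0.15,0,0,0.033],[0.36,-0.805,-0.28,0,0,0.044],[0.36,-0.805,-0.35,0,0,0.044],[0.36,-0.805,-0.35,0,0,0.044]]]'
python3 - <<'E'
from ov import *
s=arm.get_state();print(s["t"],s["eef_pos"],s["ee_rot"],s["force"],s["q"])
for c,b in(("top",(345,150,455,255)),("side",(255,205,375,330))):
    cv2.imwrite(f"pics/{c}1.png",arm.grab_frame(c))
    ov(f"pics/{c}1.png",f"pics/{c}1z.png",c,[.569,-.24,.27,.052],b,4)
a=[cv2.imread(f"pics/{c}1z.png") for c in("top","side")];h=min(x.shape[0] for x in a)
cv2.imwrite("pics/m1.png",np.hstack([x[:h,:400] for x in a]))
E
```

```text
t: 3.95
eef_pos: [0.6425, -0.218, 0.3331]
ee_rot: [-3.14, 0.003, 0.268]
force: [0.2, -0.2, 0.9]
width: 0.0007
3.95 [ 0.64253099 -0.21804099  0.33310389] [-3.14042648e+00  2.72852326e-03  2.67912649e-01] [ 0.17625525 -0.18188219  0.87111611] [-4.06586865e-02  4.13292245e-01 -7.29641281e-02 -3.18982714e-04
 -1.08749379e+00  1.87951472e+00]
```

View pics/m1.png

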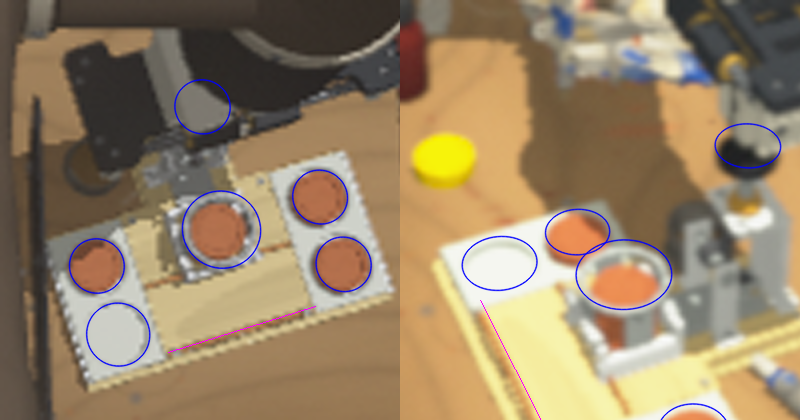

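Both views show the closed fingertips just above the knob (side, about (343,245)). Now I press.

```bash
python3 -m inch '[[[0,0,-0.06,0,0,0],[0,0,-0.1,0,0,0],[0,0,-0.14,0,0,0],[0,0,-0.17,0,0,0],[0,0,-0.2,0,0,0],[0,0,-0.215,0,0,0],[0,0,-0.22,0,0,0],[0,0,-0.22,0,0,0]]]'
```

```text
t: 5.05
eef_pos: [0.6432, -0.2173, 0.2911]
ee_rot: [-3.141, -0.001, 0.269]
force: [-1.0, 4.3, 5.6]
width: 0.0001
```

```bash
python3 -m inch '[[[0,0,-0.01,0,0,0],[0,0,-0.02,0,0,0],[0,0,-0.03,0,0,0],[0,0,-0.03,0,0,0]]]'
```

```text
t: 5.55
eef_pos: [0.6431, -0.2172, 0.2891]
ee_rot: [3.14, -0.003, 0.271]
force: [-9.5, 9.0, 28.4]
width: 0.0004
```

It reached the hard stop: TCP z is 0.289 and the force 28 N. Now I release it.

```bash
python3 -m inch '[[[0,0,0.04,0,0,0],[0,0,0.12,0,0,0],[0,0,0.22,0,0,0],[0,0,0.35,0,0,0],[0,0,0.5,0,0,0],[0,0,0.6,0,0,0]]]'
python3 - <<'E'
from ov import *
v=[.569,-.24,.27,.052]
for c,b in(("top",(345,150,455,255)),("side",(255,225,375,350))):
    cv2.imwrite(f"pics/{c}2.png",arm.grab_frame(c))
    ov(f"pics/{c}2.png",f"pics/{c}2z.png",c,v,b,4,[((-.0455,0,.032),.02)])
a=[cv2.imread(f"pics/{c}2z.png") for c in("top","side")];h=min(x.shape[0] for x in a)
cv2.imwrite("pics/m2.png",np.hstack([x[:h,:400] for x in a]))
E
```

```text
t: 6.3
eef_pos: [0.6429, -0.2183, 0.4062]
ee_rot: [3.141, -0.0, 0.269]
force: [0.3, 0.0, 0.4]
width: 0.0007
```

View pics/m2.png

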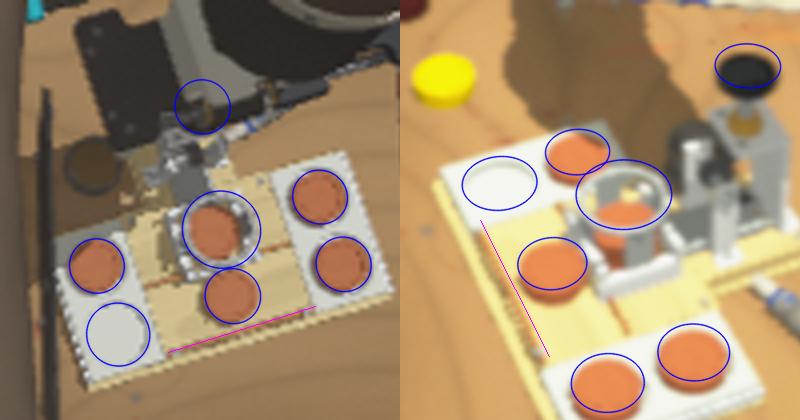

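The ejected cake lies exactly at the outlet (top about (403,224)), two cakes remain in the magazine and the knob is up. Next I open to 64 mm and move above the cake.

```bash
python3 -m inch '[[[-0.15,-0.04,0,0,0,0],[-0.3,-0.08,0,0,0,0],[-0.45,-0.12,0,0,0,0],[-0.6,-0.153,-0.1,0,0,0],[-0.6,-0.153,-0.3,0,0,0],[-0.6,-0.153,-0.5,0,0,0],[-0.6,-0.153,-0.6,0,0,0],[-0.6,-0.153,-0.6,0,0,0]]]' 64 30
python3 - <<'E'
from ov import *
v=[.569,-.24,.27,.052]
s=arm.get_state();print(s["eef_pos"],s["ee_rot"],s["width"])
c=np.array(s["eef_pos"]);
for cam,b in(("side",(235,205,375,340)),):
    cv2.imwrite(f"pics/{cam}3.png",arm.grab_frame(cam))
    ov(f"pics/{cam}3.png",f"pics/{cam}3z.png",cam,v,b,4,[((-.0455,0,.032),.02)])
E
```

```text
t: 7.4
eef_pos: [0.522, -0.2486, 0.2824]
ee_rot: [-3.14, 0.004, 0.268]
force: [-0.1, -0.3, 1.3]
width: 0.0637
[ 0.52203464 -0.24857979  0.28239834] [-3.13954489  0.00448151  0.26847304] 0.06365319155594862
```

View pics/side3z.png

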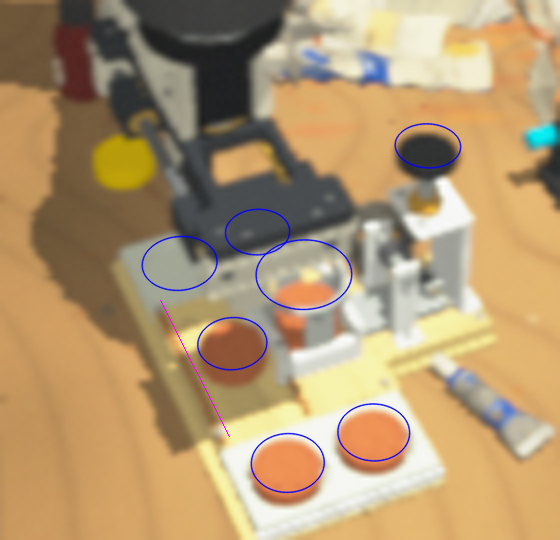

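Run:
```python
from h import *
im=cv2.imread("pics/side3.png");f=4;b=(215,185);im=cv2.resize(im[185:335,215:385],None,fx=f,fy=f,interpolation=cv2.INTER_CUBIC)
e=np.array([.522,-.2486]);yaw=.2685;X=np.array([np.cos(yaw),np.sin(yaw)]);Y=np.array([-np.sin(yaw),np.cos(yaw)])
def box(x0,x1,y0,y1,z,col):
    P=[[*(e+X*x+Y*y),z] for x,y in((x0,y0),(x1,y0),(x1,y1),(x0,y1))]
    q=(proj("side",P)-b+.5)*f;cv2.polylines(im,[q.round().astype(int)],True,col,1,cv2.LINE_AA)
box(-.039,.039,-.0965,.0965,.1704,(255,0,0))
for s in(1,-1):
    for z in(.1044,.15):box(-.0095,.0095,s*.032,s*.053,z,(0,0,255) if s>0 else (0,255,0))
cv2.imwrite("pics/s3b.png",im)
```

```text
(no output)
```

View pics/s3b.png

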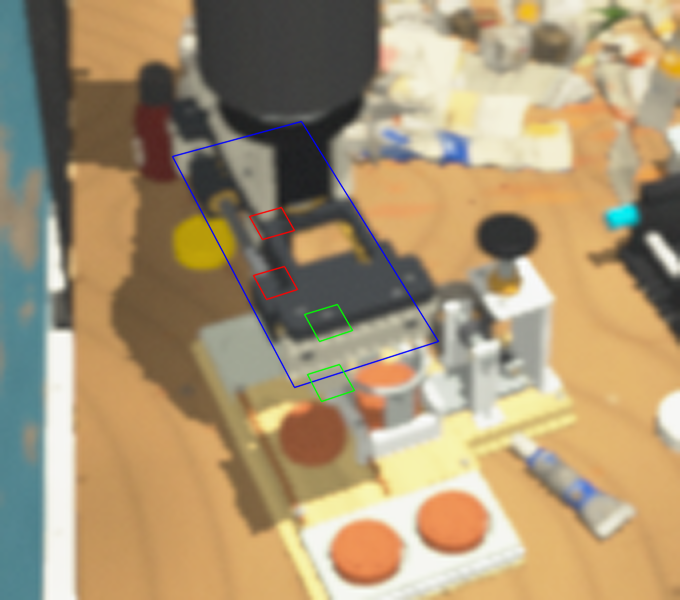

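```bash
python3 -m inch '[[[0,0,-0.12,0,0,0],[0,0,-0.24,0,0,0],[0,0,-0.33,0,0,0],[0,0,-0.38,0,0,0],[0,0,-0.38,0,0,0]]]'
python3 -m inch '[[[0,0,0,0,0,0]]]'
python3 - <<'E'
from ov import *
v=[.569,-.24,.27,.052]
cv2.imwrite("pics/side4.png",arm.grab_frame("side"))
ov("pics/side4.png","pics/side4z.png","side",v,(235,205,375,340),4,[((-.0455,0,.032),.02)])
print(arm.get_state()["eef_pos"])
E
```

```text
t: 8.07
eef_pos: [0.5232, -0.2487, 0.2089]
ee_rot: [3.142, 0.0, 0.269]
force: [-0.1, 0.1, 0.7]
width: 0.064
t: 8.2
eef_pos: [0.5235, -0.2487, 0.2097]
ee_rot: [3.141, -0.001, 0.269]
force: [0.2, 0.5, 0.3]
width: 0.0641
[ 0.52342869 -0.24869589  0.20965708]
```

View pics/side4z.png

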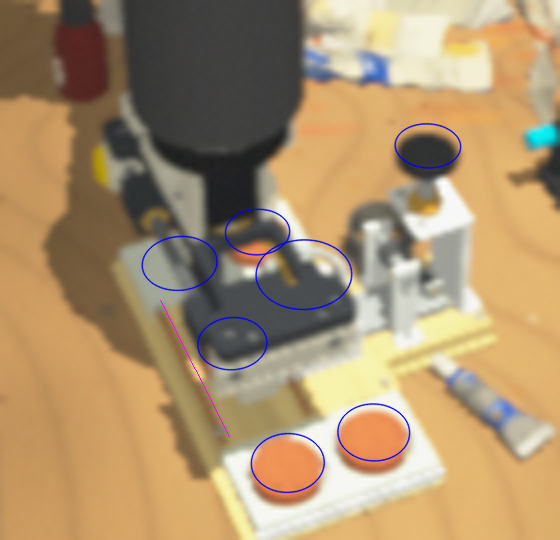

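```bash
python3 -m inch '[[[0,0,-0.02,0,0,0],[0,0,-0.038,0,0,0],[0,0,-0.038,0,0,0]]]'
python3 -m inch '[[[-0.013,0.048,0,0,0,0],[-0.026,0.096,0,0,0,0],[-0.04,0.144,0,0,0,0],[-0.053,0.193,0,0,0,0],[-0.067,0.241,0,0,0,0],[-0.08,0.289,0,0,0,0],[-0.093,0.337,0,0,0,0],[-0.093,0.337,0,0,0,0]]]'
```

```text
t: 8.62
eef_pos: [0.5228, -0.2486, 0.2007]
ee_rot: [-3.141, 0.001, 0.269]
force: [0.4, 0.6, -0.0]
width: 0.0637
t: 9.62
eef_pos: [0.5042, -0.1805, 0.2011]
ee_rot: [-3.142, 0.0, 0.27]
force: [-0.2, -0.4, 0.3]
width: 0.0641
```

```bash
python3 -m inch '[[[-0.006,0.02,0,0,0,0],[-0.011,0.04,0,0,0,0],[-0.016,0.06,0,0,0,0],[-0.022,0.08,0,0,0,0],[-0.026,0.095,0,0,0,0],[-0.03,0.108,0,0,0,0],[-0.03,0.108,0,0,0,0]]]'
python3 - <<'E'
from ov import *
v=[.569,-.24,.27,.052]
s=arm.get_state();d=np.array(s["eef_pos"])[:2]-v[:2];c,sn=np.cos(.27),np.sin(.27);print("local",c*d[0]+sn*d[1],-sn*d[0]+c*d[1])
for c,b in(("top",(345,150,445,255)),("side",(245,205,345,310))):
    cv2.imwrite(f"pics/{c}5.png",arm.grab_frame(c))
    ov(f"pics/{c}5.png",f"pics/{c}5z.png",c,v,b,4,[((-.047,.086,.024),.02)])
cv2.imwrite("pics/m5.png",np.hstack([cv2.imread(f"pics/{c}5z.png") for c in("top","side")]))
E
```

```text
t: 10.5
eef_pos: [0.4984, -0.1594, 0.2011]
ee_rot: [-3.142, 0.0, 0.269]
force: [-0.3, -0.1, -0.7]
width: 0.064
local -0.04659293071490625 0.09650622509315529
```

View pics/m5.png

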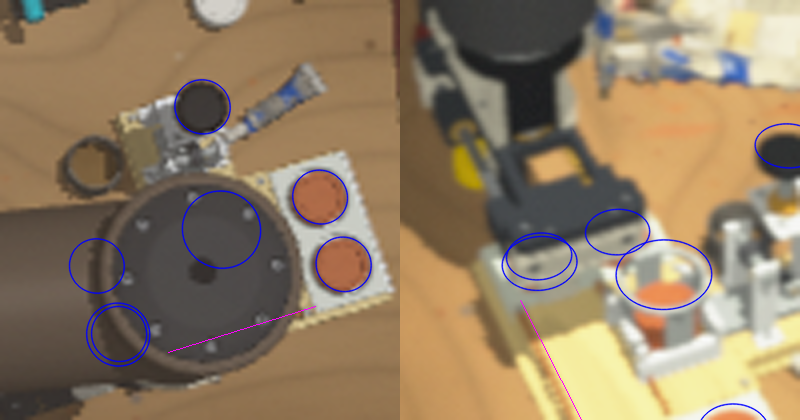

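```bash
python3 -m inch '[[[-0.002,0.008,0,0,0,0],[-0.002,0.008,0,0,0,0]]]'
python3 -m inch '[[[0.003,-0.012,0,0,0,0],[0.005,-0.02,0,0,0,0],[0.005,-0.02,0.1,0,0,0],[0.005,-0.02,0.3,0,0,0],[0.005,-0.02,0.55,0,0,0],[0.005,-0.02,0.8,0,0,0]]]'
python3 -m inch '[[[0.15,0.2,0.15,0,0,0],[0.3,0.4,0.3,0,0,0],[0.45,0.6,0.3,0,0,0],[0.6,0.8,0.3,0,0,0]]]'
python3 - <<'E'
from ov import *
v=[.569,-.24,.27,.052]
for c,b in(("top",(345,150,445,255)),("side",(255,215,355,320))):
    cv2.imwrite(f"pics/{c}6.png",arm.grab_frame(c))
    ov(f"pics/{c}6.png",f"pics/{c}6z.png",c,v,b,4,[((-.047,.086,.024),.02)])
cv2.imwrite("pics/m6.png",np.hstack([cv2.imread(f"pics/{c}6z.png") for c in("top","side")]))
E
```

```text
t: 10.85
eef_pos: [0.498, -0.158, 0.201]
ee_rot: [-3.142, 0.0, 0.269]
force: [0.2, 0.1, 1.2]
width: 0.0643
t: 11.6
eef_pos: [0.4987, -0.1622, 0.3626]
ee_rot: [-3.142, 0.0, 0.269]
force: [0.7, 1.2, -0.1]
width: 0.064
t: 12.1
eef_pos: [0.6197, -0.0008, 0.4217]
ee_rot: [-3.141, -0.001, 0.269]
force: [0.7, -0.8, -0.4]
width: 0.0643
```

View pics/m6.png

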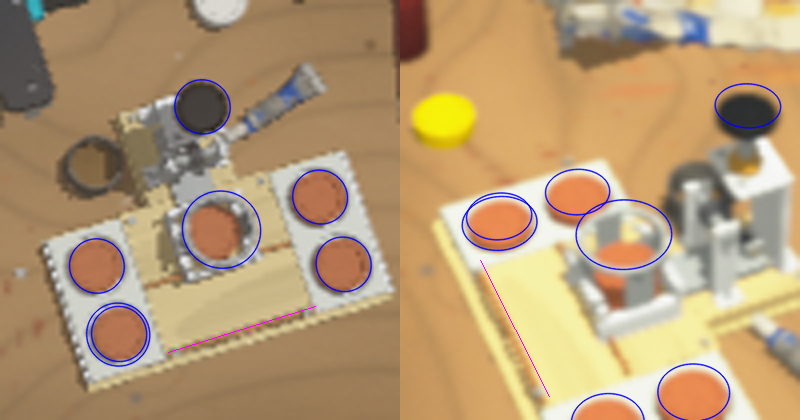

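Run:
```python
from h import *
v=[.569,-.24,.27,.052]
a=cv2.imread("pics/side6.png")[245:300,260:340];cv2.imwrite("pics/s6c.png",cv2.resize(a,None,fx=9,fy=9,interpolation=cv2.INTER_CUBIC))
p=cv2.imread("pics/top0.png");q=cv2.imread("pics/top6.png")
h=np.hstack([cv2.resize(x[150:285,185:455],None,fx=1.48,fy=1.48) for x in(p,q)]);cv2.imwrite("pics/cmp.png",h)
```

```text
(no output)
```

View pics/s6c.png

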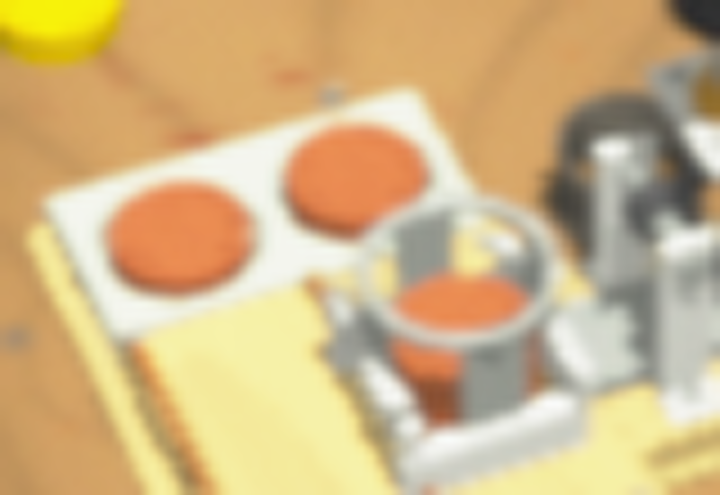

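View pics/cmp.png

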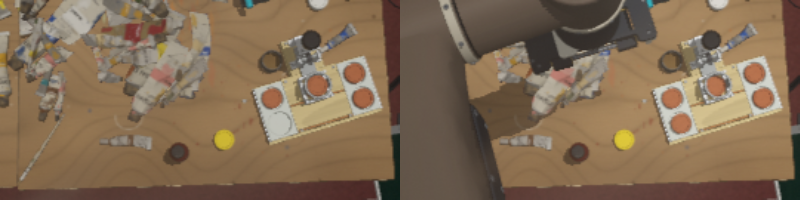

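The cake is seated flat in the front well (side, about (280,271)), the same height as its neighbour. Two cakes remain in the magazine, the knob is up and the bystanders that show have not moved. I hand it in.

```bash
python3 -m inch '[[[0,0,0,0,0,0],[0,0,0,0,0,0]]]'
python3 - <<'E'
from station import arm
print(arm.job_done())
E
```

```text
t: 12.45
eef_pos: [0.6185, -0.0028, 0.4211]
ee_rot: [3.142, 0.0, 0.268]
force: [-0.5, 0.7, 0.5]
width: 0.0638
the job is handed in; nothing more can be done
None
```

The job is done and handed in at about 12.5 s: one cake came out and now sits flat in the empty well on the left palette.

- **Press:** I pressed the knob once with shut fingers to its hard stop, at 28 N. It sprang back up, and the cake came to rest at the outlet.
- **Push:** I pushed the cake about 88 mm along the lane with the right fingertip until it dropped into the well. It was never lifted or gripped.
- **Last checks:** Both cameras show the cake centred in the well and as high as the fixed cake beside it. Two cakes remain in the magazine and the knob is up. The bottle, cup and both tubes have not moved.
- **Not fully checked:** The arm hid the brush in the last top picture, but the tool passed well above it. The two cameras disagreed by about 2 mm in y, within the stated calibration; no check failed.

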